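# Clamp the hardness reference block

### The job

Clamp the steel reference block that sits between the pins of the clamping fixture: push the swing strap round over the block until it is fully home against its stop pin, then press the cam lever fully down so that the foot is tight on the block. Nothing needs to be picked up; leave the block in its seat and do not disturb the things lying around the fixture.

Things in the scene. Friction and masses are not known exactly. Their poses are not given: they have to be found in the camera images.
- fixture: Clamping fixture fixed to the bench: aluminium base plate 104 x 180 x 12 mm with a steel post. Origin at the underside of the plate, on the bench. In its own frame the post axis (vertical, about which the strap swings) is at x 0, y +45 mm; the block's seat centre is at x 0, y -40 mm, between three locating pins (6 mm diameter, 8 mm above the plate); the stop pin (8 mm diameter, top 45 mm above the bench) is at x +14, y +21 mm, on the +x side of the strap's home place.
- strap (a joint): Swing strap (dark steel bar), angle in rad about the post: 0 = fully home over the block against its stop, where the strap points from the post along the fixture's -y; positive = swung open toward the fixture's -x (at 1.57 it points along -x), limit 1.75. It closes counter-clockwise seen from above. Its friction holds it where it is left; about 2 N at its end moves it.
- strap_end (a point): Point inside the strap, 75 mm from the post axis, 43 mm above the bench, mid-width and mid-height. The bar is 20 mm wide and 14 mm tall there (36 to 50 mm above the bench) with upright sides, and ends in a round 92 mm from the post axis; the foot's spindle stands up to 57 mm, 68 mm from the axis. The frame turns with the strap: its y axis points from the strap's end toward the post.
- lever (a joint): Cam lever, angle in rad about a level pivot on the strap, directly over the post axis, 62 mm above the bench, across the strap: 0 = fully up (60 degrees above level), 1.05 = fully down (level). It leans away from the strap's end (at strap home it points along the fixture's +y), turns with the strap, and stays where it is left; 2 to 4 N across its ball moves it (most near the end, as the cam tightens).
- lever_ball (a point): Centre of the black ball knob (22 mm diameter) at the lever's end, 85 mm from the pivot; about 136 mm above the bench when up, 62 mm when fully down.
- foot: Round rubber foot, 16 mm diameter, under the strap 68 mm from the post axis; the cam drives it down about 3 mm. With the lever up it stands about 2 mm above the block. Its origin is at bench height straight below the foot.
- ref_block: Loose steel hardness reference block, a disc 60 mm in diameter and 15 mm thick, lying in the seat; its top is 27 mm above the bench. Origin at the centre of its underside.
- specimen: Bystander: grey resin-mounted specimen, disc 30 mm in diameter, 17 mm high. Origin at the centre of its underside.
- loupe: Bystander: black folding loupe, 34 x 77 x 13 mm, lying flat. Origin at the centre of its underside.
- tube: Bystander: black plastic tube, 27 mm in diameter, standing 60 mm high. Origin at the centre of its underside.
- marker: Bystander: marker pen, 17 x 135 x 16 mm, lying along its own y. Origin at the centre of its underside.

How it is judged:
By the outcome, as a careful person would: the job done as asked, in the order asked, and still so for the second after the job is handed in, with the robot touching nothing.
It also fails if it takes over 40 s, if anything falls off the work surface, if the arm or the gripper's body presses on something with over 40 N, if the wrist force passes 120 N, or if a joint passes its speed limit or range.

### The arm

A 6-joint arm with a two-finger parallel gripper is mounted at the origin on a cart in front of the work surface, level with it; the furniture and walls round the work are solid. World frame = base frame: x ahead of the robot, y to its left, z up, the work surface at z = 0. Lengths are in m, angles in degrees, forces in N, time in s.
With the tool pointing down it reaches from about 0.325 to 0.9 m from the base axis. Payload 6.1 kg.
Tool frame: the origin (TCP) lies midway between the tips of the shut fingers; the grasp point (between the pads) lies 19 mm behind it; z points along the fingers, y is the line along which they close (so a half turn about z gives the same grasp; the last joint's range is limited). The gripper opens to 85 mm and grips with 20 to 120 N. Pads are 22 mm wide; open, the fingers measure 114 mm over their backs; the gripper's body (76 mm by 85 mm) begins 54 mm behind the grasp point. The pads swing forward as they close: fully open they stand 13 mm farther back than shut.
Start: joints at [-70.823, 12.628, 87.462, -0, 79.91, -7.225], TCP at [0.278, -0.56, 0.231] pointing down, gripper open.
Joint ranges: [-170.65, 170.65], [-52.31, 119.04], [5.05, 147.46], [-71.25, 251.25], [11.57, 151.72], [-153.62, 153.62]. Speed limits (degrees/s): [147.25, 147.25, 172.46, 180, 180, 180].

### API

Orientations are given as a 3x3 rotation matrix whose columns are the frame's x, y, z axes.
In Python, from cell import sense, camera, calibration, close_job gives the robot as it stands. The module is installed in compiled form; this text tells all that it offers.
- The arm moves only by the tool carry_out, never from a script. Its argument "motion" is a list of rows, each a list of 4 numbers: the shift along the world's x, y, z in units of 40 mm (1.0 is 40 mm), then the turn about the world's z in units of 6 degrees (1.0 is 6 degrees). In form: [[x, y, z, turn], ...]. A call has 1 to 8 rows; each row is the pose to reach, as a shift and turn from the pose commanded when the call began; what a row does not reach only later rows make up. A row lasts 1/12 s, in which the tool goes at most 41.7 mm and 7.16 degrees, less where a joint would pass 70% of its speed; a pose out of reach is approached as far as the arm can. A call with a gripper value outside its range is refused whole. "gripper" is the finger opening in mm, from 0 to 85.4, set as the call begins (left out, the last holds). The fingers move at their own pace and stop on an object; "grip_force" is the grip in N (left out, the last holds). Time passes only in rows, so rows that repeat a pose let the fingers close. It gives the time, the measured TCP pose, the force, the opening and the grip force at its end, in the units of the state.
- sense(): the state, without advancing time (a new reading comes with each control period).
- camera(name): name is "scene" or "side" or "wrist"; returns the picture (480x640x3 uint8, red, green, blue); there is no depth.
- calibration(name): a dict with "fx", "fy", "cx", "cy" (pixels), "origin" and "rotation" of the camera in the world. Camera axes: x right, y down, z forward; pixel columns grow to the right and rows downward; lengths in m; the calibration is good to about 2 mm. A picture is of the moment at which its call begins: read the wrist's pose just before it. calibration takes no time and is no camera call; for the wrist camera it gives the pose at the moment of the call.
- close_job(): hands the job in; it is judged then, once.
The state is a dict: "time": time; "joints": joint angles; "joint_velocities": joint speeds; "joint_torque": joint torques, N m; "ee_pos": TCP position; "tool_rot": TCP orientation; "contact_force": force on the tool from outside, world axes, zero at the start; "moment": the same for the moment, N m; "finger_gap": opening from 0.0 (shut) to 1.0 (fully open); "grip_force": force on a finger pad.
Only numpy, scipy, OpenCV 4.12 (cv2) and the standard library are available. Lean on these libraries where they do the work, as an engineer would, in place of code of your own. Each camera call takes 0.05 s, during which the arm holds its last target. There are 200 camera calls.

## Working session

There is one attempt and no reset: what is moved stays moved. The work goes in short steps, Python scripts to look and compute and a tool call to move; the robot and the scene stay as the last step left them, time stands still between calls to the robot, and variables do not carry over. Pictures are saved under pics/ and viewed, at most 10 in all, crops included, and the job is handed in when it is done.

Besides the shell and the picture viewer there is one more tool, called after "Request:" in YAML: its name, and indented under it one key for each argument. carry_out: Moves the arm, as the interface text tells. Its arguments: {"type":"object","properties":{"motion":{"type":"array"},"gripper":{"type":"number"},"grip_force":{"type":"number"}},"required":["motion"]}

```bash
mkdir -p pics
python3 - <<'E'
from cell import *
import cv2,numpy as np
for n in ("scene","side"):
    cv2.imwrite(f"pics/{n}0.png",camera(n)[:,:,::-1]); c=calibration(n); print(n,{k:np.round(v,3).tolist() for k,v in c.items()})
s=sense();print(s["time"],s["ee_pos"],np.round(s["tool_rot"],3).tolist())
E
```

```text
scene {'fx': 477.517, 'fy': 477.517, 'cx': 314.885, 'cy': 243.75, 'origin': [-0.047, -0.517, 0.581], 'rotation': [[0.499, -0.479, 0.722], [-0.867, -0.297, 0.401], [0.022, -0.826, -0.563]]}
side {'fx': 603.044, 'fy': 603.044, 'cx': 325.433, 'cy': 236.188, 'origin': [-0.128, -0.453, 0.62], 'rotation': [[0.357, -0.525, 0.773], [-0.934, -0.203, 0.294], [0.003, -0.827, -0.562]]}
0.1 [ 0.27772017 -0.55929745  0.23030236] [[0.896, 0.445, -0.001], [0.445, -0.896, 0.002], [0.0, -0.002, -1.0]]
```

View pics/scene0.png

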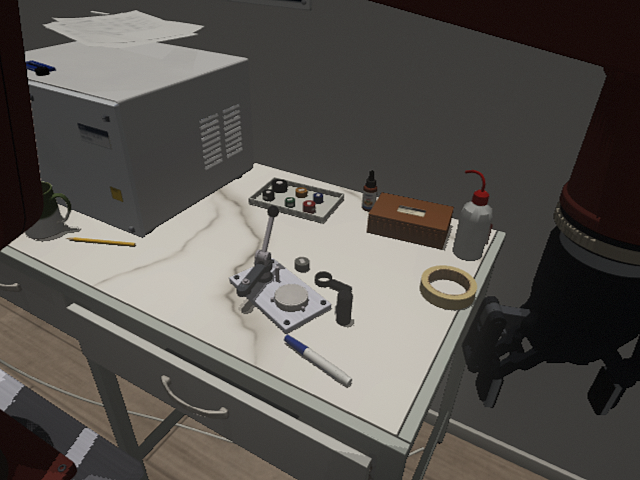

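View pics/side0.png

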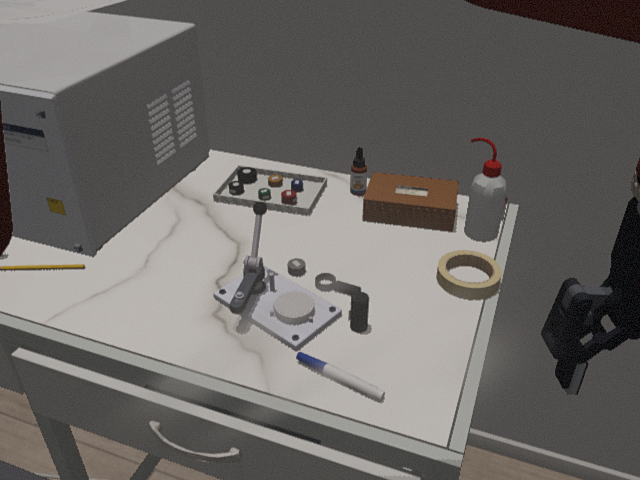

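The side view shows the fixture around (278,303), the block at (294,305), the strap at about (245,290), and the ball at (260,208). The tube stands at (359,310), the loupe at (335,285), the specimen at (296,267) and the marker at (340,375). I'll zoom in to get exact pixels.

Run:
```python
import cv2
a=cv2.imread("pics/side0.png")[195:355,200:400]; cv2.imwrite("pics/z1.png",cv2.resize(a,(800,640)[:2],interpolation=cv2.INTER_CUBIC)[:600])
```

```text
(no output)
```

View pics/z1.png

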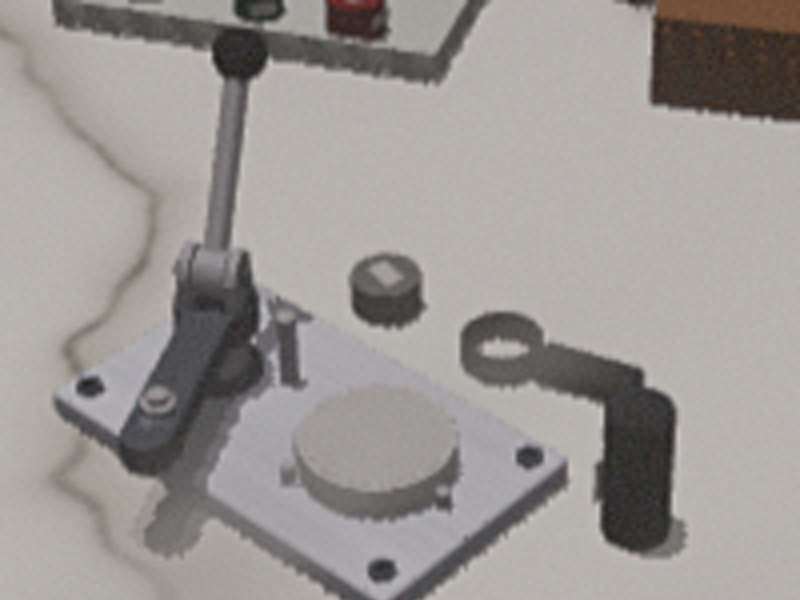

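```bash
cat > h.py <<'E'
from cell import *
import numpy as np
from scipy.optimize import least_squares
def proj(n,P,c=None):
    c=c or calibration(n); q=(np.atleast_2d(P)-c["origin"])@np.array(c["rotation"])
    return np.c_[c["fx"]*q[:,0]/q[:,2]+c["cx"],c["fy"]*q[:,1]/q[:,2]+c["cy"]]
def ray(n,u,v,z,c=None):
    c=c or calibration(n); d=np.array(c["rotation"])@[(u-c["cx"])/c["fx"],(v-c["cy"])/c["fy"],1]
    o=np.array(c["origin"]); return o+d*(z-o[2])/d[2]
def pts(p):
    x,y,t,s=p
    R=np.array([[np.cos(t),-np.sin(t)],[np.sin(t),np.cos(t)]])
    e=np.array([-np.sin(s),-np.cos(s)]); post=np.array([0,.045])
    L=[((0,-.04),.027),((.014,.021),.045),((-.052,.09),.012),((-.052,-.09),.012),((.052,-.09),.012),(post+.068*e,.057),(post-.0425*e,.1356),(post+.092*e,.043),(post,.062)]
    return np.array([[*(R@a+[x,y]),z] for a,z in L])
E
python3 - <<'E'
from h import *
px=np.array([[294,305],[271.5,274],[214.3,293.3],[297,345],[341.7,310.5],[239.2,294.5],[260,208.7]])
f=lambda p:(proj("side",pts(p)[:7])-px).ravel()
b=ray("side",294,305,.027);print("block",b)
r=least_squares(f,[b[0],b[1],0,1],loss="soft_l1")
print(np.round(r.x,4),np.degrees(r.x[2:]));print(np.round(f(r.x).reshape(-1,2),1).tolist());print(np.round(pts(r.x),3).tolist())
for n,u,v,z in (("spec",386/4+200,195+280/4,.017),("loupeA",502/4+200,195+340/4,.01),("loupeB",640/4+200,195+375/4,.01),("tubetop",642/4+200,195+405/4,.06)): print(n,np.round(ray("side",u,v,z),3))
E
```

```text
block [ 0.4992299  -0.16513848  0.027     ]
[ 0.5138 -0.1286 -0.343   1.0905] [-19.65237718  62.48138674]
[[1.0, -0.3], [0.5, 0.5], [-2.1, -0.2], [-0.9, 1.3], [0.9, -1.2], [-0.0, -0.6], [-0.2, 0.3]]
[[0.5, -0.166, 0.027], [0.534, -0.114, 0.045], [0.495, -0.026, 0.012], [0.435, -0.196, 0.012], [0.532, -0.231, 0.012], [0.462, -0.096, 0.057], [0.571, -0.08, 0.136], [0.438, -0.099, 0.043], [0.529, -0.086, 0.062]]
spec [ 0.604 -0.124  0.017]
loupeA [ 0.592 -0.18   0.01 ]
loupeB [ 0.591 -0.239  0.01 ]
tubetop [ 0.516 -0.263  0.06 ]
```

Run:
```python
from h import *
print(ray("side",90,253,0),ray("side",205,160,0),ray("side",60,80,.3))
```

```text
[0.52675787 0.23690076 0.        ] [0.91108895 0.2308844  0.        ] [0.56118439 0.24077268 0.3       ]
```

Request:
carry_out:
  motion:
    - [0.7, 1.0, 0, -0.6]
    - [0.8, 2.0, 0, -1.2]
    - [1.2, 3.0, 0, -1.8]
    - [1.5, 4.0, 0, -2.4]
    - [1.8, 5.0, 0, -3]
    - [2.1, 6.0, 0, -3]
    - [2.1, 6.0, 0, -3]
    - [2.1, 6.0, 0, -3]
  gripper: 0

```text
time: 0.77
ee_pos: [0.3626, -0.3175, 0.2311]
tool_rot: [[0.989, 0.15, 0.0], [0.15, -0.989, 0.0], [0.0, -0.0, -1.0]]
contact_force: [-0.1, 0.7, 0.0]
finger_gap: -0.001
grip_force: 0.0
```

Request:
carry_out:
  motion:
    - [0.35, 1.0, 0, 0]
    - [0.7, 2.0, 0, 0]
    - [1.05, 3.0, 0, 0]
    - [1.4, 4.0, 0, 0]
    - [1.75, 5.0, 0, 0]
    - [2.1, 6.0, 0, 0]
    - [2.25, 6.5, -0.5, 0]
    - [2.25, 6.5, -1.0, 0]

```text
time: 1.43
ee_pos: [0.4544, -0.0574, 0.1922]
tool_rot: [[0.989, 0.15, 0.004], [0.15, -0.989, 0.0], [0.004, 0.0, -1.0]]
contact_force: [0.3, -0.5, -1.5]
finger_gap: 0.001
grip_force: 0.0
```

Run:
```python
from h import *
import cv2
c=calibration("wrist"); cv2.imwrite("pics/w1.png",camera("wrist")[:,:,::-1])
p=[.5138,-.1286,-.343,1.0905]
print(np.round(proj("wrist",pts(p),c)).tolist(), sense()["ee_pos"], np.round(proj("wrist",[.4525,-.057,.035],c)))
```

```text
[[457.0, 179.0], [408.0, 127.0], [286.0, 158.0], [464.0, 254.0], [537.0, 150.0], [367.0, 223.0], [401.0, 42.0], [363.0, 246.0], [373.0, 129.0]] [ 0.45083878 -0.05828144  0.18682847] [[315. 219.]]
```

View pics/w1.png

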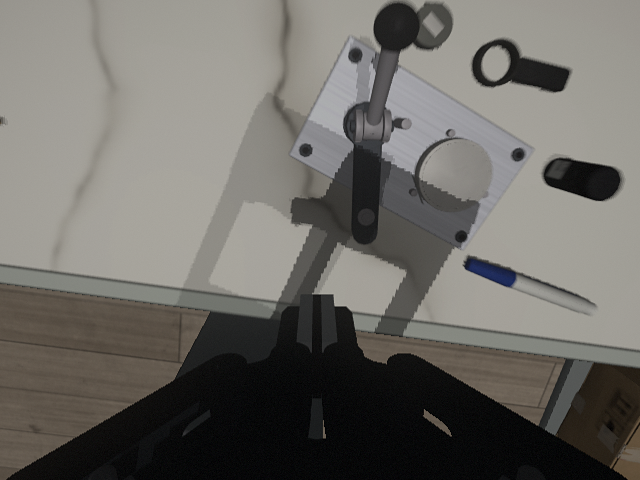

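The wrist view has the block at (454,174), pin at (404,124), spindle at (366,216), ball at (396,27), and plate corners at (292,155), (462,248) and (533,148). All are within a few pixels of the model, so I'll do a quick joint refit.

Run:
```python
from h import *
ps=np.array([[294,305],[271.5,274],[214.3,293.3],[297,345],[341.7,310.5],[239.2,294.5],[260,208.7]])
pw=np.array([[454,174],[404,124],[292,155],[462,248],[533,148],[366,216],[396,27]])
cs,cw=calibration("side"),calibration("wrist"); print(sense()["ee_pos"])
for g in (0,1):
  f=lambda p:np.r_[(proj("side",pts(p)[:7],cs)-ps).ravel()*(1-g)*1.5,(proj("wrist",pts(p)[:7],cw)-pw).ravel()*.7]
  r=least_squares(f,[.5138,-.1286,-.343,1.09],loss="soft_l1").x
  print(np.round(r,4),np.round((proj("wrist",pts(r)[:7],cw)-pw)).tolist())
```

```text
[ 0.45083878 -0.05828144  0.18682847]
[ 0.5136 -0.1268 -0.3485  1.0668] [[4.0, 0.0], [4.0, -4.0], [-9.0, -4.0], [3.0, 2.0], [7.0, -4.0], [2.0, 2.0], [3.0, 1.0]]
[ 0.5132 -0.1251 -0.3577  1.0597] [[2.0, 1.0], [2.0, -4.0], [-11.0, -5.0], [-0.0, 3.0], [5.0, -2.0], [-1.0, 2.0], [-1.0, 1.0]]
```

Request:
carry_out:
  motion:
    - [0, 0.1, -0.9, -0.1]
    - [0, 0.1, -1.8, -0.1]
    - [0, 0.1, -2.6, -0.1]
    - [0, 0.1, -3.3, -0.1]
    - [0, 0.1, -3.7, -0.1]
    - [0, 0.1, -3.8, -0.1]
    - [0, 0.1, -3.8, -0.1]

```text
time: 2.07
ee_pos: [0.451, -0.0569, 0.0382]
tool_rot: [[0.991, 0.134, -0.003], [0.134, -0.991, 0.001], [-0.003, -0.001, -1.0]]
contact_force: [0.2, 0.8, -0.5]
finger_gap: 0.0
grip_force: 0.0
```

Run:
```python
from h import *
s=sense();e=np.array(s["ee_pos"]);print(e,s["contact_force"],np.degrees(np.arctan2(s["tool_rot"][1][1],s["tool_rot"][0][1])))
post=np.array([.529,-.0847])
for th in range(186,257,8):
    a=np.radians(th);d=np.array([np.cos(a),np.sin(a)]);t=np.array([-d[1],d[0]])
    q=post+.072*d-.0245*t; print(th,np.round(q,4),np.round((q-e[:2])/.04,2),"turn",round((th+90-360-np.degrees(np.arctan2(s["tool_rot"][1][1],s["tool_rot"][0][1])))/6,2))
```

```text
[ 0.45098186 -0.05686018  0.03820563] [ 0.23429614  0.76060846 -0.48275369] -82.28429229342588
186 [ 0.4548 -0.0679] [ 0.1  -0.28] turn -0.29
194 [ 0.4532 -0.0783] [ 0.06 -0.54] turn 1.05
202 [ 0.4531 -0.089 ] [ 0.05 -0.8 ] turn 2.38
210 [ 0.4544 -0.0995] [ 0.09 -1.07] turn 3.71
218 [ 0.4572 -0.1097] [ 0.15 -1.32] turn 5.05
226 [ 0.4614 -0.1195] [ 0.26 -1.57] turn 6.38
234 [ 0.4669 -0.1285] [ 0.4  -1.79] turn 7.71
242 [ 0.4736 -0.1368] [ 0.56 -2.  ] turn 9.05
250 [ 0.4814 -0.144 ] [ 0.76 -2.18] turn 10.38
```

Request:
carry_out:
  motion:
    - [0.08, -0.14, 0, -0.2]
    - [0.1, -0.28, 0, -0.2]
    - [0.08, -0.41, 0, 0.4]
    - [0.06, -0.54, 0, 1.0]
    - [0.05, -0.67, 0, 1.7]
    - [0.05, -0.8, 0, 2.4]
    - [0.07, -0.94, 0, 3.0]
    - [0.09, -1.07, 0, 3.7]

```text
time: 2.73
ee_pos: [0.4573, -0.0997, 0.0413]
tool_rot: [[0.865, 0.502, 0.004], [0.502, -0.865, -0.001], [0.003, 0.002, -1.0]]
contact_force: [-0.3, 2.7, 1.6]
finger_gap: -0.002
grip_force: 1.1
```

Request:
carry_out:
  motion:
    - [0.03, -0.13, 0, 0.6]
    - [0.06, -0.25, 0, 1.3]
    - [0.11, -0.38, 0, 2.0]
    - [0.17, -0.5, 0, 2.7]
    - [0.24, -0.61, 0, 3.3]
    - [0.31, -0.72, 0, 4.0]
    - [0.31, -0.72, 0, 4.0]

```text
time: 3.32
ee_pos: [0.4697, -0.1292, 0.0412]
tool_rot: [[0.586, 0.81, 0.003], [0.81, -0.586, -0.002], [0.001, 0.004, -1.0]]
contact_force: [-0.2, 0.3, 0.3]
finger_gap: 0.0
grip_force: 0.0
```

Run:
```python
from h import *
import cv2
cv2.imwrite("pics/w2.png",camera("wrist")[:,:,::-1]); print(sense()["ee_pos"],sense()["contact_force"])
```

```text
[ 0.46928518 -0.12880119  0.04089748] [-0.12542143  0.33743306 -0.17991128]
```

View pics/w2.png

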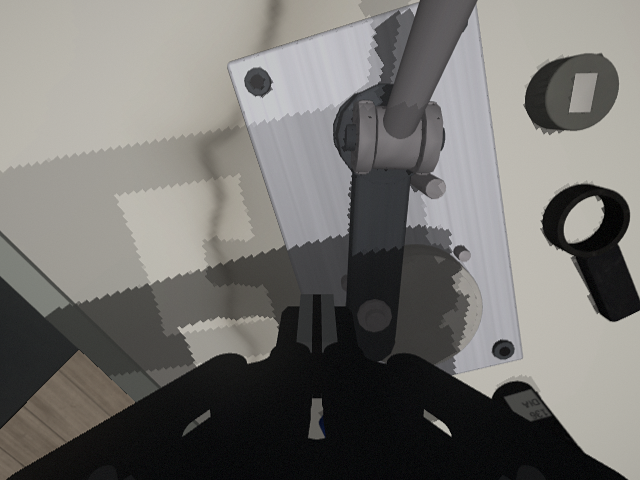

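The strap is following, with its side against the right finger at (350,300) and the stop pin at (430,185) still ahead. I'll continue gently until the force rises.

Request:
carry_out:
  motion:
    - [0.05, -0.1, -0.05, 0.6]
    - [0.12, -0.2, -0.08, 1.2]
    - [0.2, -0.29, -0.08, 1.9]
    - [0.28, -0.36, -0.08, 2.6]
    - [0.28, -0.36, -0.08, 2.6]

```text
time: 3.78
ee_pos: [0.4796, -0.1427, 0.0368]
tool_rot: [[0.349, 0.937, 0.001], [0.937, -0.349, -0.001], [-0.001, 0.001, -1.0]]
contact_force: [-0.4, -0.0, -0.1]
finger_gap: 0.003
grip_force: 0.1
```

Request:
carry_out:
  motion:
    - [0.05, -0.02, 0, 0]
    - [0.1, -0.04, 0, 0]
    - [0.1, -0.04, 0, 0]

```text
time: 4.03
ee_pos: [0.4833, -0.1436, 0.0363]
tool_rot: [[0.35, 0.937, 0.0], [0.937, -0.35, -0.0], [-0.0, 0.0, -1.0]]
contact_force: [-1.5, -0.6, -0.2]
finger_gap: 0.001
grip_force: 0.4
```

Request:
carry_out:
  motion:
    - [0.05, -0.02, 0, 0]
    - [0.1, -0.04, 0, 0]
    - [0.1, -0.04, 0, 0]

```text
time: 4.28
ee_pos: [0.485, -0.1441, 0.0357]
tool_rot: [[0.349, 0.937, -0.005], [0.937, -0.349, 0.002], [0.0, -0.006, -1.0]]
contact_force: [-9.6, 2.0, 7.6]
finger_gap: 0.003
grip_force: 5.3
```

Request:
carry_out:
  motion:
    - [0.03, -0.01, 0, 0]
    - [0.06, -0.02, 0, 0]
    - [0.06, -0.02, 0, 0]

```text
time: 4.53
ee_pos: [0.4852, -0.1441, 0.0353]
tool_rot: [[0.349, 0.937, -0.01], [0.937, -0.349, 0.004], [-0.0, -0.011, -1.0]]
contact_force: [-17.7, 3.9, 15.6]
finger_gap: -0.001
grip_force: 9.5
```

The strap has stalled against its stop at about 18 N. I'll back off and rise.

Request:
carry_out:
  motion:
    - [-0.3, 0.1, 0, 0]
    - [-0.6, 0.2, 0, 0]
    - [-0.6, 0.2, 0.9, 0]
    - [-0.6, 0.2, 1.8, 0]
    - [-0.6, 0.2, 2.7, 0]
    - [-0.6, 0.2, 3.6, 0]
    - [-0.6, 0.2, 3.9, 0]
    - [-0.6, 0.2, 3.9, 0]

```text
time: 5.2
ee_pos: [0.4687, -0.139, 0.1971]
tool_rot: [[0.349, 0.937, 0.009], [0.937, -0.349, -0.004], [-0.001, 0.01, -1.0]]
contact_force: [-0.4, -0.3, -0.5]
finger_gap: -0.002
grip_force: 0.0
```

Run:
```python
from h import *
import cv2
s=sense();print(s["ee_pos"],s["contact_force"])
cv2.imwrite("pics/w3.png",camera("wrist")[:,:,::-1])
a=camera("side")[195:355,200:400,::-1]; cv2.imwrite("pics/s3.png",cv2.resize(a,(750,600),interpolation=cv2.INTER_CUBIC))
p=[.5136,-.1268,-.3485,0]; print(np.round(pts(p),4).tolist()); print(((proj("side",pts(p))-[200,195])*3.75).round().tolist()); print(proj("wrist",pts(p)).round().tolist())
```

```text
[ 0.46869527 -0.13902946  0.19711047] [-0.37676105 -0.27078546 -0.49082138]
[[0.4999, -0.1644, 0.027], [0.5339, -0.1118, 0.045], [0.4955, -0.0245, 0.012], [0.434, -0.1936, 0.012], [0.5317, -0.2291, 0.012], [0.5057, -0.1484, 0.057], [0.5435, -0.0446, 0.1356], [0.4976, -0.171, 0.043], [0.529, -0.0845, 0.062]]
[[351.0, 411.0], [266.0, 297.0], [42.0, 366.0], [354.0, 567.0], [530.0, 429.0], [318.0, 335.0], [114.0, 69.0], [363.0, 388.0], [199.0, 257.0]]
[[365.0, 228.0], [390.0, 157.0], [301.0, 62.0], [305.0, 276.0], [418.0, 275.0], [371.0, 218.0], [403.0, 34.0], [367.0, 242.0], [375.0, 124.0]]
```

View pics/s3.png

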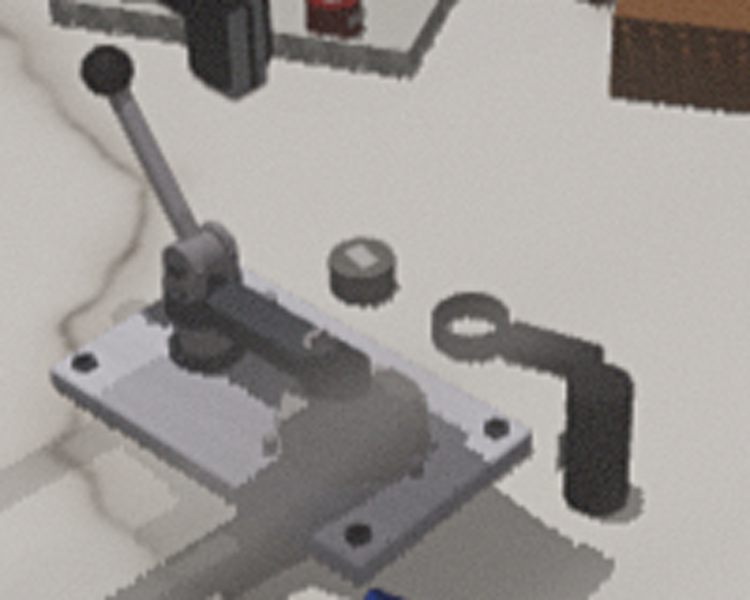

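View pics/w3.png

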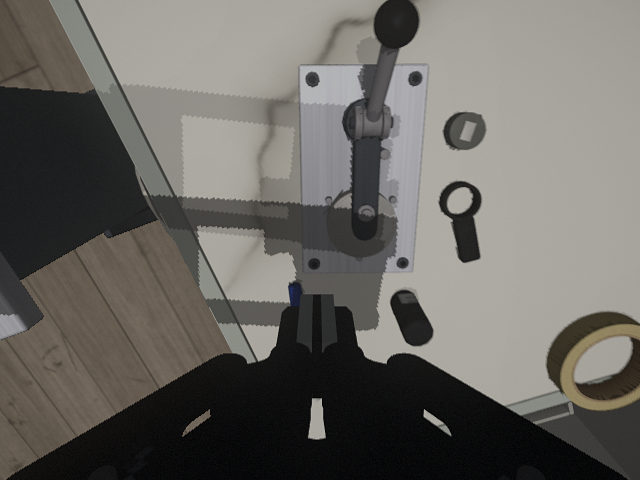

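The strap is home, parallel to the plate and beside the pin. In the side crop the ball is at (107,69), which puts it near (0.5435, -0.042) with the lever still up. Next I'll move the shut fingers above the ball.

Request:
carry_out:
  motion:
    - [0.6, 0.8, 0, 0]
    - [1.2, 1.6, 0, 0]
    - [1.87, 2.4, 0, 0]
    - [1.87, 2.4, -0.4, 0]
    - [1.87, 2.4, -0.8, 0]
    - [1.87, 2.4, -1.0, 0]
    - [1.87, 2.4, -1.0, 0]

```text
time: 5.88
ee_pos: [0.5373, -0.041, 0.1474]
tool_rot: [[0.348, 0.937, -0.008], [0.937, -0.348, 0.002], [-0.001, -0.008, -1.0]]
contact_force: [0.3, 0.1, -0.7]
finger_gap: 0.001
grip_force: 0.0
```

Run:
```python
from h import *
import cv2
s=sense();print(s["ee_pos"],s["contact_force"])
a=camera("side")[175:295,180:330,::-1]; cv2.imwrite("pics/s4.png",cv2.resize(a,(750,600),interpolation=cv2.INTER_CUBIC))
print(((proj("side",[s["ee_pos"],[.5435,-.042,.1356]])-[180,175])*5).round().tolist())
```

```text
[ 0.53732623 -0.04099545  0.14738816] [ 0.29686183  0.09239637 -0.73156522]
[[228.0, 167.0], [245.0, 191.0]]
```

View pics/s4.png

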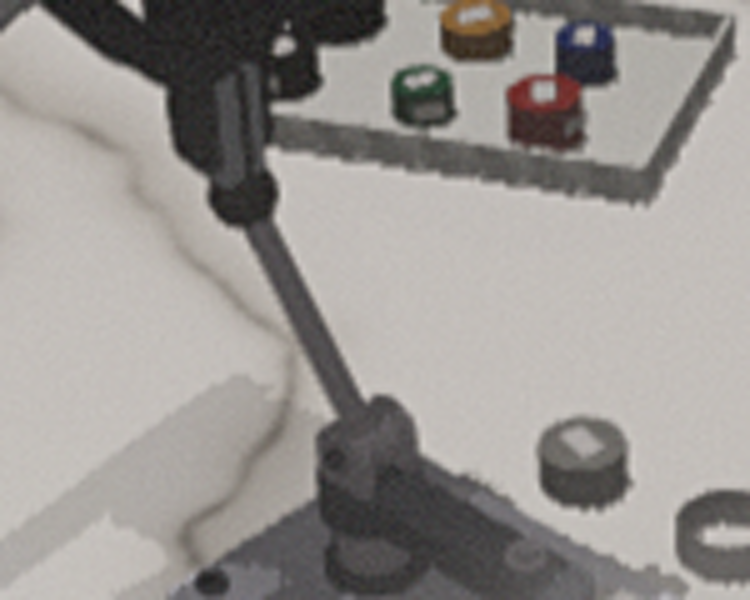

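The fingertips sit just above the ball at (243,195), about 6 mm short in x. I'll correct that and press along the ball's arc.

Request:
carry_out:
  motion:
    - [0.15, 0.0, 0, 0]
    - [0.17, 0.06, -0.08, 0]
    - [0.2, 0.14, -0.14, 0]
    - [0.25, 0.25, -0.25, 0]
    - [0.3, 0.39, -0.38, 0]
    - [0.34, 0.5, -0.52, 0]
    - [0.38, 0.6, -0.67, 0]
    - [0.42, 0.7, -0.82, 0]

```text
time: 6.6
ee_pos: [0.5603, -0.0109, 0.1222]
tool_rot: [[0.349, 0.937, 0.007], [0.937, -0.349, 0.004], [0.006, 0.006, -1.0]]
contact_force: [2.4, 11.7, 12.3]
finger_gap: -0.0
grip_force: 7.4
```

Run:
```python
from h import *
import cv2
s=sense();print(s["ee_pos"],s["contact_force"])
a=camera("side")[175:295,180:330,::-1]; cv2.imwrite("pics/s5.png",cv2.resize(a,(750,600),interpolation=cv2.INTER_CUBIC))
```

```text
[ 0.56028156 -0.01091057  0.12220621] [ 2.37451433 11.72502854 12.26630249]
```

View pics/s5.png

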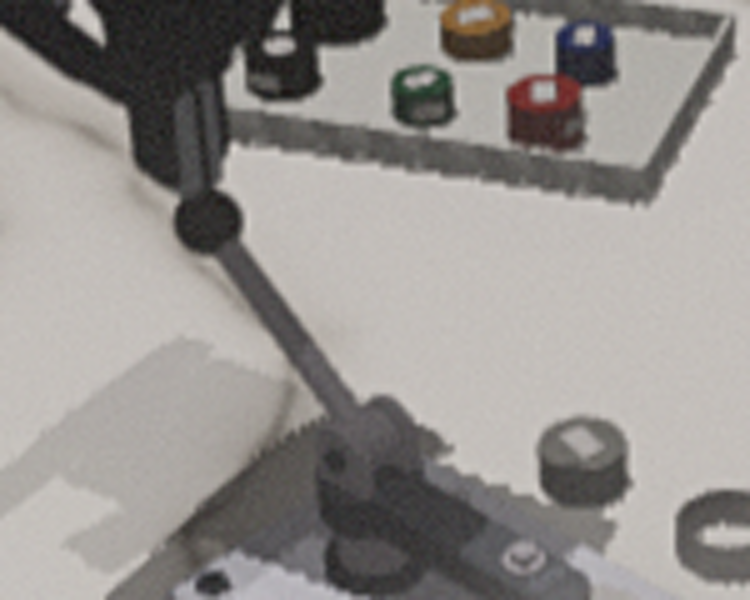

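Run:
```python
from h import *
t=-.3485;u=np.array([-np.sin(t),np.cos(t)]);piv=np.array([.529,-.0845])
for ph in range(35,62,3):
    a=np.radians(ph);B=np.r_[piv+u*.085*np.cos(a),.062+.085*np.sin(a)]
    e=np.array([.5603,-.0109,.1222])-B
    print(ph,((proj("side",B)-[180,175])*5).round(),np.round(B,4),"tcp rel along u,z",np.round([e[:2]@u,e[2]],4))
```

```text
35 [[201. 229.]] [ 0.5528 -0.0191  0.1108] tcp rel along u,z [0.0102 0.0114]
38 [[205. 223.]] [ 0.5519 -0.0215  0.1143] tcp rel along u,z [0.0129 0.0079]
41 [[210. 217.]] [ 0.5509 -0.0242  0.1178] tcp rel along u,z [0.0157 0.0044]
44 [[216. 211.]] [ 0.5499 -0.027   0.121 ] tcp rel along u,z [0.0187 0.0012]
47 [[221. 206.]] [ 0.5488 -0.03    0.1242] tcp rel along u,z [ 0.0219 -0.002 ]
50 [[228. 202.]] [ 0.5477 -0.0331  0.1271] tcp rel along u,z [ 0.0252 -0.0049]
53 [[235. 198.]] [ 0.5465 -0.0364  0.1299] tcp rel along u,z [ 0.0287 -0.0077]
56 [[242. 195.]] [ 0.5452 -0.0398  0.1325] tcp rel along u,z [ 0.0323 -0.0103]
59 [[249. 193.]] [ 0.5439 -0.0434  0.1349] tcp rel along u,z [ 0.0361 -0.0127]
```

The fingers ran about 13 mm ahead of the ball, with the lever now at about 38°. I'll lift, move back over the ball's top, then resume.

Request:
carry_out:
  motion:
    - [0, 0, 0.25, 0]
    - [0, 0, 0.4, 0]
    - [-0.1, -0.3, 0.4, 0]
    - [-0.1, -0.3, 0.4, 0]
    - [-0.1, -0.3, 0.4, 0]

```text
time: 7.07
ee_pos: [0.5525, -0.0268, 0.1349]
tool_rot: [[0.35, 0.937, -0.001], [0.937, -0.35, -0.0], [-0.0, -0.001, -1.0]]
contact_force: [-0.0, -0.0, 0.5]
finger_gap: 0.003
grip_force: 0.0
```

Request:
carry_out:
  motion:
    - [0.0, 0.1, -0.2, 0]
    - [0.01, 0.16, -0.35, 0]
    - [0.02, 0.24, -0.5, 0]
    - [0.05, 0.31, -0.65, 0]
    - [0.08, 0.38, -0.82, 0]
    - [0.1, 0.43, -1.0, 0]
    - [0.11, 0.47, -1.18, 0]
    - [0.11, 0.47, -1.18, 0]

```text
time: 7.73
ee_pos: [0.5565, -0.0065, 0.086]
tool_rot: [[0.348, 0.938, -0.002], [0.938, -0.348, 0.0], [-0.001, -0.002, -1.0]]
contact_force: [-0.7, -0.5, 0.9]
finger_gap: 0.0
grip_force: 0.2
```

Request:
carry_out:
  motion:
    - [0.0, 0.0, -0.1, 0]
    - [0.01, 0.02, -0.2, 0]
    - [0.01, 0.02, -0.3, 0]
    - [0.01, 0.02, -0.3, 0]

```text
time: 8.07
ee_pos: [0.5574, -0.0063, 0.0752]
tool_rot: [[0.349, 0.937, -0.001], [0.937, -0.349, -0.0], [-0.0, -0.001, -1.0]]
contact_force: [0.1, 0.4, 1.2]
finger_gap: 0.002
grip_force: 0.2
```

Request:
carry_out:
  motion:
    - [0, 0, -0.05, 0]
    - [0, 0, -0.1, 0]
    - [0, 0, -0.1, 0]

```text
time: 8.32
ee_pos: [0.5579, -0.0062, 0.0723]
tool_rot: [[0.349, 0.937, -0.0], [0.937, -0.349, 0.0], [0.0, -0.0, -1.0]]
contact_force: [-2.1, 2.2, 5.3]
finger_gap: -0.0
grip_force: 2.4
```

Request:
carry_out:
  motion:
    - [0, 0, -0.04, 0]
    - [0, 0, -0.08, 0]
    - [0, 0, -0.08, 0]

```text
time: 8.57
ee_pos: [0.5586, -0.0063, 0.0714]
tool_rot: [[0.348, 0.937, 0.001], [0.937, -0.348, -0.0], [0.0, 0.001, -1.0]]
contact_force: [-7.7, 2.7, 19.2]
finger_gap: -0.002
grip_force: 9.5
```

Request:
carry_out:
  motion:
    - [0, 0, -0.04, 0]
    - [0, 0, -0.06, 0]
    - [0, 0, -0.06, 0]

```text
time: 8.82
ee_pos: [0.5591, -0.0064, 0.0708]
tool_rot: [[0.348, 0.937, 0.002], [0.937, -0.348, -0.0], [0.0, 0.002, -1.0]]
contact_force: [-11.8, 3.3, 31.5]
finger_gap: 0.002
grip_force: 15.3
```

The lever is hard down, stalled at 31 N. I'll retreat upward and check.

Request:
carry_out:
  motion:
    - [0, 0, 0.3, 0]
    - [0, 0, 1.0, 0]
    - [0, 0, 2.0, 0]
    - [0, 0, 3.0, 0]
    - [-0.8, 0.6, 3.5, 0]
    - [-1.6, 1.0, 3.5, 0]
    - [-1.6, 1.0, 3.5, 0]

```text
time: 9.4
ee_pos: [0.4892, 0.0359, 0.2064]
tool_rot: [[0.347, 0.938, -0.003], [0.938, -0.347, 0.001], [-0.0, -0.003, -1.0]]
contact_force: [0.0, -0.0, -1.3]
finger_gap: 0.0
grip_force: 0.0
```

Run:
```python
from h import *
import cv2
s=sense();print(s["time"],s["ee_pos"],s["contact_force"])
a=camera("side")[195:355,200:400,::-1]; a=cv2.resize(a,(750,600),interpolation=cv2.INTER_CUBIC)
p=[.5136,-.1268,-.3485,0]; P=pts(p); t=-.3485
B=np.array([.529-.085*np.sin(t),-.0845+.085*np.cos(t),.062])
print(((proj("side",np.vstack([P,B]))-[200,195])*3.75).round().tolist())
cv2.imwrite("pics/s6.png",a)
```

```text
9.4 [0.48921067 0.03585466 0.20635939] [ 0.01099009 -0.01633817 -1.30435646]
[[351.0, 411.0], [266.0, 297.0], [42.0, 366.0], [354.0, 567.0], [530.0, 429.0], [318.0, 335.0], [114.0, 69.0], [363.0, 388.0], [199.0, 257.0], [63.0, 179.0]]
```

View pics/s6.png

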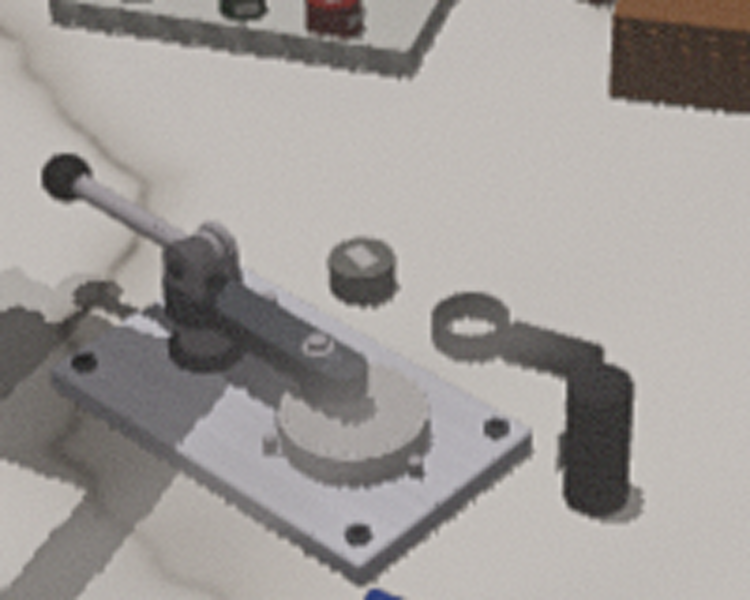

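Ball at (66,176) against a predicted (63,179) for fully down. The block is seated between its pins and the bystanders are unmoved. Next, a numeric check that the strap did not shift during the press, comparing its edges before and after.

Run:
```python
import cv2,numpy as np
A,B=[cv2.GaussianBlur(cv2.imread(f"pics/{n}.png",0),(0,0),2).astype(float) for n in("s3","s6")]
for x in (245,285,300,335,345,355):
    r=[]
    for I in(A,B):
        y0=int(257+(x-199)*.65); g=np.diff(I[y0-20:y0+35,x]); r.append((y0-20+int(g.argmin()),round(g.min(),1)))
    print(x,r)
for y in (350,360,370,380):
    print("tip",y,[(340+int(np.diff(I[y,340:400]).argmax()),round(np.diff(I[y,340:400]).max(),1)) for I in(A,B)])
```

```text
245 [(284, np.float64(-13.0)), (285, np.float64(-11.0))]
285 [(306, np.float64(-12.0)), (308, np.float64(-12.0))]
300 [(316, np.float64(-13.0)), (317, np.float64(-12.0))]
335 [(336, np.float64(-13.0)), (337, np.float64(-8.0))]
345 [(341, np.float64(-15.0)), (344, np.float64(-11.0))]
355 [(347, np.float64(-13.0)), (350, np.float64(-11.0))]
tip 350 [(359, np.float64(8.0)), (353, np.float64(7.0))]
tip 360 [(369, np.float64(13.0)), (366, np.float64(11.0))]
tip 370 [(369, np.float64(9.0)), (367, np.float64(10.0))]
tip 380 [(370, np.float64(3.0)), (366, np.float64(10.0))]
```

The edges moved about 0.8 raw px at the tip, so the strap may have opened by less than 1°. There is plenty of time, so I'll probe the strap's side again and nudge it home if needed.

Request:
carry_out:
  motion:
    - [-0.2, -1.0, 0, 0]
    - [-0.4, -2.0, 0, 0]
    - [-0.6, -3.0, 0, 0]
    - [-0.7, -4.0, 0, 0]
    - [-0.7, -4.3, -0.8, 0]
    - [-0.7, -4.3, -1.7, 0]
    - [-0.7, -4.3, -2.6, 0]
    - [-0.7, -4.3, -2.6, 0]

```text
time: 10.12
ee_pos: [0.4604, -0.137, 0.0947]
tool_rot: [[0.35, 0.937, -0.013], [0.937, -0.35, 0.005], [0.001, -0.014, -1.0]]
contact_force: [-1.2, 0.6, -1.0]
finger_gap: -0.002
grip_force: 0.0
```

Request:
carry_out:
  motion:
    - [0, 0, -0.8, 0]
    - [0, 0, -1.4, 0]
    - [0, 0, -1.6, 0]
    - [0, 0, -1.6, 0]

```text
time: 10.45
ee_pos: [0.4647, -0.1378, 0.0373]
tool_rot: [[0.348, 0.937, -0.004], [0.937, -0.348, 0.002], [0.0, -0.004, -1.0]]
contact_force: [-0.3, 0.3, 0.5]
finger_gap: 0.003
grip_force: 0.0
```

Request:
carry_out:
  motion:
    - [0.15, -0.05, 0, 0]
    - [0.3, -0.11, 0, 0]
    - [0.4, -0.15, 0, 0]
    - [0.4, -0.15, 0, 0]

```text
time: 10.78
ee_pos: [0.4839, -0.1451, 0.0403]
tool_rot: [[0.348, 0.937, 0.003], [0.937, -0.348, -0.001], [-0.0, 0.003, -1.0]]
contact_force: [0.4, -0.1, 0.3]
finger_gap: 0.001
grip_force: 0.0
```

Request:
carry_out:
  motion:
    - [0.03, -0.01, 0, 0]
    - [0.06, -0.02, 0, 0]
    - [0.06, -0.02, 0, 0]

```text
time: 11.03
ee_pos: [0.4843, -0.1451, 0.0394]
tool_rot: [[0.348, 0.937, -0.001], [0.937, -0.348, -0.0], [-0.0, -0.001, -1.0]]
contact_force: [-4.4, 1.4, 7.8]
finger_gap: -0.001
grip_force: 3.7
```

Request:
carry_out:
  motion:
    - [0.04, -0.01, 0, 0]
    - [0.08, -0.03, 0, 0]
    - [0.08, -0.03, 0, 0]

```text
time: 11.28
ee_pos: [0.4849, -0.1454, 0.0392]
tool_rot: [[0.348, 0.937, -0.007], [0.937, -0.348, 0.002], [-0.0, -0.007, -1.0]]
contact_force: [-15.9, 3.9, 18.8]
finger_gap: -0.003
grip_force: 10.7
```

Contact is at the same place as when the strap was on its stop (0.5051 against 0.5049 m along the push direction), so the strap is home. Retreat clear and check once more that lever and strap are unchanged.

Request:
carry_out:
  motion:
    - [-0.3, 0.1, 0, 0]
    - [-0.7, 0.25, 0, 0]
    - [-0.7, 0.25, 0.9, 0]
    - [-0.7, 0.25, 1.8, 0]
    - [-0.7, 0.25, 2.7, 0]
    - [-0.7, 0.25, 3.6, 0]
    - [-0.7, 1.0, 4.2, 0]
    - [-0.7, 1.0, 4.2, 0]

```text
time: 11.95
ee_pos: [0.4628, -0.1049, 0.2133]
tool_rot: [[0.348, 0.937, 0.011], [0.938, -0.348, -0.002], [0.002, 0.011, -1.0]]
contact_force: [1.7, 0.7, 0.2]
finger_gap: -0.001
grip_force: 0.0
```

Run:
```python
from h import *
import cv2
a=cv2.resize(camera("side")[195:355,200:400,::-1],(750,600),interpolation=cv2.INTER_CUBIC)
b=cv2.imread("pics/s6.png"); T=b[150:205,35:100]
m=cv2.matchTemplate(a,T,cv2.TM_CCOEFF_NORMED); print("ball shift",cv2.minMaxLoc(m)[1::2],"vs (35,150)")
B=cv2.GaussianBlur(cv2.cvtColor(a,cv2.COLOR_BGR2GRAY),(0,0),2).astype(float)
print([(x,int(237+(x-199)*.65+np.diff(B[int(257+(x-199)*.65)-20:int(257+(x-199)*.65)+35,x]).argmin())) for x in(245,285,300,335,345,355)])
s=sense();print(s["time"],s["ee_pos"],s["contact_force"]); print(close_job())
```

```text
ball shift (0.9924825429916382, (35, 150)) vs (35,150)
[(245, 284), (285, 309), (300, 317), (335, 339), (345, 343), (355, 349)]
12.0 [ 0.46167524 -0.1056945   0.21033824] [-0.75295733  0.05131056 -0.63971174]
the job is handed in; nothing more can be done
None
```

The strap is home against its stop pin and the cam lever is fully down with the foot on the block. I nudged the strap once more after clamping to confirm it was home, the block is still in its seat, and I handed the job in at 12 s.

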